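# Put the espresso bar tools back in their holders

## Robot

A 6-joint arm with a two-finger parallel gripper is mounted at the origin on a cart in front of the work surface, level with it; the furniture and walls round the work are solid. World frame = base frame: x ahead of the robot, y to its left, z up, the work surface at z = 0. Lengths are in mm, angles in rad, forces in N, time in s.
With the tool pointing down it reaches from about 300 to 775 mm from the base axis. Payload 14.6 kg.
Tool frame: the origin (TCP) lies midway between the tips of the shut fingers; the grasp point (between the pads) lies 19 mm behind it (grasp_offset is the distance from the TCP to the grasp point, in mm); z points along the fingers, y is the line along which they close (so a half turn about z gives the same grasp; the last joint's range is limited). The gripper opens to 85 mm and grips with 20 to 120 N. Pads are 22 mm wide; open, the fingers measure 114 mm over their backs; the gripper's body (76 mm by 85 mm) begins 54 mm behind the grasp point. The pads swing forward as they close: fully open they stand 13 mm farther back than shut.
Start: joints at [-1.33, 0.3, 1.521, -0, 1.321, -0.067], TCP at [166.623, -524.143, 231.281] pointing down, gripper open.
Joint ranges: [-3.03, 3.03], [-0.79, 2.21], [0.23, 2.52], [-1.04, 4.18], [0, 3.07], [-2.55, 2.55]. Speed limits (rad/s): [2.22, 2.22, 2.57, 3.14, 3.14, 3.14].

## Interface

Orientations are given as a rotation vector (axis times angle).
In Python, from plant import get_obs, read_camera, close_job, grasp_offset gives the robot as it stands. The module is installed in compiled form; this text tells all that it offers.
- The arm moves only by the shell command python3 -m crank 'ROWS' [FORCE]. ROWS is JSON, a list of rows, each a list of 3 entries, a list of its own where there are three numbers: the opening in per cent of the stroke, from 0 (shut) to 100 (fully open), then the shift along the world's x, y, z in mm, then the turn about the world's z in rad. A call has 1 to 10 rows; each row shifts and turns the commanded pose from where the row before left it; what a row does not reach is not made up. A row lasts 1/10 s, in which the tool goes at most 50 mm and 8.59 degrees, less where a joint would pass 70% of its speed; a pose out of reach is approached as far as the arm can. A call with a gripper value outside its range is refused whole. The fingers move at their own pace and stop on an object; FORCE is the grip in N (left out, the last holds). Time passes only in rows, so rows that do not move let the fingers close. It gives the time, the measured TCP pose, the force, the opening and the grip force at its end, in the units of the state.
- get_obs(): the state, without advancing time (a new reading comes with each control period).
- read_camera(name): name is "side" or "top"; returns a dict with "pixels" (400x640x3 uint8, red, green, blue), "vfov" (degrees; the focal length in pixels is half the picture's height over the tangent of half this angle, whatever the lens; pixels are square), "cx", "cy" (the principal point, pixels), "extrinsics" (4x4, takes a point from world to camera coordinates). Camera axes: x right, y up, looking along -z (the intrinsics and any distortion apply to the point x, -y, -z); pixel columns grow to the right and rows downward; lengths in mm; the calibration is good to about 2 mm. A picture is of the moment at which its call begins. There is no depth.
- close_job(): hands the job in; it is judged then, once.
The state is a dict: "clock": time; "qpos": joint angles; "joint_vel": joint speeds; "joint_torque": joint torques, N m; "position": TCP position; "tcp_rot": TCP orientation; "wrist_force": force on the tool from outside, world axes, zero at the start; "wrist_torque": the same for the moment, N m; "finger_gap": finger opening in mm; "grip_force": force on a finger pad.
Only numpy, scipy, OpenCV 4.12 (cv2) and the standard library are available. Lean on these libraries where they do the work, as an engineer would, in place of code of your own. Each camera call takes 0.05 s, during which the arm holds its last target. There are 200 camera calls.

## Task

The coffee bar has been wiped down: put each tool back in its own holder - the tamper standing in the round recess of the square wooden block, the cocoa shaker standing in the steel pot, the honey jar (the one left out on the open counter, not those by the till) standing in the white drip dish, and the portafilter, face down as it lies, flat on the dark keyhole-shaped rest with its round basket inside the steel rail and its handle between the wire guides. Set each thing down rather than dropping it, keep the cocoa shaker upright all the way so that it does not spill, and leave the milk jug and the espresso cup where they stand.

Things in the scene. Friction and masses are not known exactly. Their poses are not given: they have to be found in the camera images.
- tamper: coffee tamper standing upright: steel foot 58 mm across and about 30 mm high, dark brown wooden knob above it (round, up to 36 mm across, z 34 to 95 mm), 95 mm tall, 0.36 kg. Origin: centre of the underside (1 mm above what it stands on), z up. Grasp the knob from above about 75 mm over the underside
- cocoa_shaker: pale grey metal cocoa shaker standing upright, a plain round can with a domed top, 50 mm across, 92 mm tall, about 0.17 kg. Origin: centre of the underside, z up. Grasp it across the can, 60 to 70 mm over the underside
- honey_jar: honey jar with amber content, cream label and light tan lid, 69 mm across, 115 mm tall, lid 62 mm across from z 99 mm up, 0.48 kg. Origin: centre of the underside, z up. Grasp the body from above, about 75 mm over the underside, or the lid
- portafilter: portafilter lying face down, 220 mm long in y, 0.52 kg. Origin: middle of its length, at the underside, z up. Steel basket 72 mm across (86 over its lugs) centred at y = +74, spout up to z 46 mm; thin neck (15 mm wide, z 7 to 22) from y = 38 to 8; black handle y = 8 to -110, up to 32 mm wide, 32 high. Balances near y = +26; grasp the handle just behind the neck, or the neck
- tamper_seat: holder of the tamper, fixed: square block of mid-brown wood 92 x 92 x 26 mm with a round recess 74 mm across and 16 mm deep in its middle, black floor (10 mm above the counter). Origin: centre of the underside, z up
- shaker_pot: holder of the cocoa shaker, fixed: open round pale grey steel pot, 71 mm outside, 66 mm inside, rim 36 mm high, inner floor 4 mm above the counter. Origin: centre of the underside, z up
- drip_dish: holder of the honey jar, fixed: shallow round white dish with a blue rim, 98 mm outside, inside 88 mm at the rim and about 80 mm at the floor, rim 21 mm high, inner floor 6 mm above the counter. Origin: centre of the underside, z up
- portafilter_rest: fixed dark reddish wood keyhole-shaped board, black mat on top at z 10 mm. Round end 124 mm across at y = +74 with steel rail (104 mm inside, top at z 25, open to -y); straight part 68 mm wide to y = -105, two wire guides 50 mm apart at y = -50 to -90, top at z 25. Origin: on the counter; the seated portafilter's origin and axes lie straight over it, basket at +y
- milk_jug: bystander: steel milk jug with a handle, 78 x 113 x 92 mm, standing behind the work. Origin: centre of the underside
- espresso_cup: bystander: white espresso cup with coffee in it, 65 x 82 x 58 mm, standing behind the work. Origin: centre of the underside
There are look-alikes about, which are no part of the job. Leave any pink or red look-alike of the honey_jar alone.

How it is judged (in metres and radians):
At the end, for the whole second after the job is handed in: Tamper, shaker and jar each upright, down on the floor of its own holder, within 12 mm of its centre; portafilter flat on the rest's mat, basket inside the rail, its middle within 18 mm along and 14 mm across and in line within 0.2 rad; all released and at rest (horizontal distance between tamper and tamper_seat below 0.012 m and z of tamper in the frame of tamper_seat between 0.006 and 0.015 m and angle between each of tamper, cocoa_shaker, honey_jar's own z axis and vertical below 0.08 rad and linear speed of each of tamper, cocoa_shaker, honey_jar, portafilter below 0.02 m/s and angular speed of each of tamper, cocoa_shaker, honey_jar, portafilter below 0.2 rad/s and horizontal distance between cocoa_shaker and shaker_pot below 0.012 m and z of cocoa_shaker in the frame of shaker_pot between 0 and 0.009 m and horizontal distance between honey_jar and drip_dish below 0.012 m and z of honey_jar in the frame of drip_dish between 0.002 and 0.011 m and x of portafilter in the frame of portafilter_rest between -0.014 and 0.014 m and y of portafilter in the frame of portafilter_rest between -0.018 and 0.018 m and z of portafilter in the frame of portafilter_rest between 0.006 and 0.015 m and angle between the y axis of portafilter and the y axis of portafilter_rest, either way round below 0.2 rad and angle between portafilter's own z axis and vertical below 0.06 rad); the robot touches nothing.
It fails at once if one of the four things is dropped (falls free for more than about 3 cm) ((linear speed of tamper above 0.8 m/s and contact force between the fingers and tamper below 0.05 N) or (linear speed of cocoa_shaker above 0.8 m/s and contact force between the fingers and cocoa_shaker below 0.05 N) or (linear speed of honey_jar above 0.8 m/s and contact force between the fingers and honey_jar below 0.05 N) or (linear speed of portafilter above 0.8 m/s and contact force between the fingers and portafilter below 0.05 N)).
It fails at once if the cocoa shaker is tipped by more than 30 degrees (angle between cocoa_shaker's own z axis and vertical above 0.52 rad).
It fails at once if the milk jug is shifted by more than 15 mm or tipped (distance of milk_jug from where it was at the start of the episode above 0.015 m or angle between milk_jug's own z axis and vertical above 0.3 rad).
It fails at once if the espresso cup is shifted by more than 15 mm or tipped (distance of espresso_cup from where it was at the start of the episode above 0.015 m or angle between espresso_cup's own z axis and vertical above 0.3 rad).
It also fails if it takes over 128 s, if anything falls off the work surface, if the arm or the gripper's body presses on something with over 40 N, if the wrist force passes 120 N, or if a joint passes its speed limit or range.

## Working session

There is one attempt and no reset: what is moved stays moved. The work goes in short steps, Python scripts to look and compute and a shell command to move; the robot and the scene stay as the last step left them, time stands still between calls to the robot, and variables do not carry over. Pictures are saved under pics/ and viewed, at most 14 in all, crops included, and the job is handed in when it is done.

```bash
mkdir -p pics && cat > h.py <<'E'
import numpy as np, cv2
from plant import *
def snap(n,f=None):
    c=read_camera(n)
    if f: cv2.imwrite('pics/'+f,c['pixels'][:,:,::-1])
    return c
def K(c):
    f=200/np.tan(np.radians(c['vfov'])/2); return f
def ray(c,u,v):
    f=K(c);E=np.array(c['extrinsics']);d=np.array([(u-c['cx'])/f,-(v-c['cy'])/f,-1.])
    R=E[:3,:3];return -R.T@E[:3,3],R.T@d
def onz(c,u,v,z):
    o,d=ray(c,u,v);return o+d*(z-o[2])/d[2]
def proj(c,p):
    E=np.array(c['extrinsics']);q=E[:3,:3]@np.array(p,float)+E[:3,3];f=K(c)
    return c['cx']+f*q[0]/-q[2],c['cy']-f*q[1]/-q[2]
E
python3 - <<'E'
from h import *
for n in('top','side'):
    c=snap(n,n+'0.png');print(n,{k:v for k,v in c.items() if k!='pixels'},ray(c,320,200)[0])
o=get_obs();print(o)
import plant;print(grasp_offset() if callable(grasp_offset) else grasp_offset)
E
```

```text
top {'vfov': 46.5553350315828, 'cx': 317.87036899246283, 'cy': 198.37657353966438, 'extrinsics': array([[-6.56429462e-03, -9.99954879e-01,  6.86654433e-03,
         1.64989790e+01],
       [ 9.86511955e-01, -5.35261837e-03,  1.63601690e-01,
        -6.12382255e+02],
       [-1.63557554e-01,  7.84785776e-03,  9.86502579e-01,
        -1.25340468e+03],
       [ 0.00000000e+00,  0.00000000e+00,  0.00000000e+00,
         1.00000000e+00]])} [ 399.22691501   23.05692772 1336.56042891]
side {'vfov': 57.02313961922257, 'cx': 316.3656735224062, 'cy': 198.6053653072005, 'extrinsics': array([[-9.59492851e-01, -2.80878410e-01,  2.19268473e-02,
         5.68389219e+02],
       [ 1.86869374e-01, -5.76242992e-01,  7.95627960e-01,
        -1.38262781e+02],
       [-2.10839525e-01,  7.67496797e-01,  6.05388604e-01,
        -1.05628101e+03],
       [ 0.00000000e+00,  0.00000000e+00,  0.00000000e+00,
         1.00000000e+00]])} [348.49668576 890.66759183 737.00323595]
{'clock': 0.1, 'qpos': array([-1.32959167e+00,  3.00430834e-01,  1.52151750e+00,  2.13384401e-05,
        1.32072754e+00, -6.65778573e-02]), 'joint_vel': array([-0.00128362, -0.00220321, -0.00243905,  0.00091363, -0.00111122,
       -0.00184271]), 'joint_torque': array([ 3.01100401e-03, -5.44376493e+01, -3.62369299e+01,  2.58502280e-05,
        3.04023699e-03, -5.58884405e-07]), 'position': array([ 166.5825406 , -523.94069352,  230.77030481]), 'tcp_rot': array([-3.10339874e+00, -4.81383736e-01,  1.15989759e-04]), 'wrist_force': array([-0.36200524, -0.26534828, -0.63054032]), 'wrist_torque': array([-0.01202549, -0.01541593,  0.03353742]), 'grip_force': 0.0, 'finger_gap': 85.29674269578516}
18.700000000000003
```

View pics/top0.png

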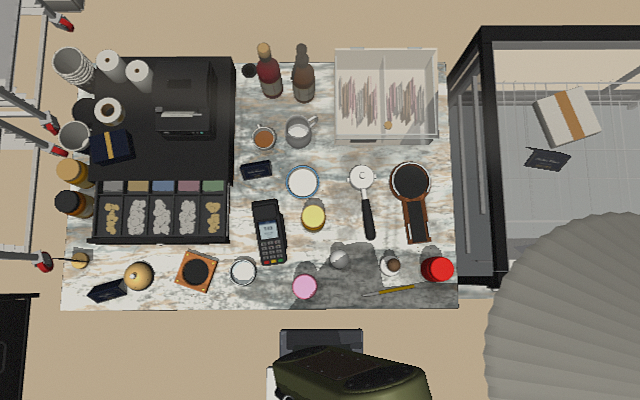

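View pics/side0.png

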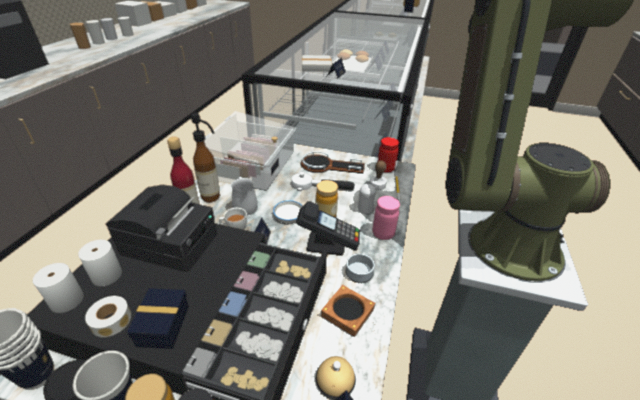

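```bash
python3 - <<'E'
import cv2
a=cv2.imread('pics/top0.png');cv2.imwrite('pics/t1.png',cv2.resize(a[155:305,275:465],None,fx=4,fy=4,interpolation=cv2.INTER_CUBIC))
cv2.imwrite('pics/t2.png',cv2.resize(a[155:305,165:345],None,fx=4,fy=4,interpolation=cv2.INTER_CUBIC))
E
```

```text
(no output)
```

View pics/t1.png

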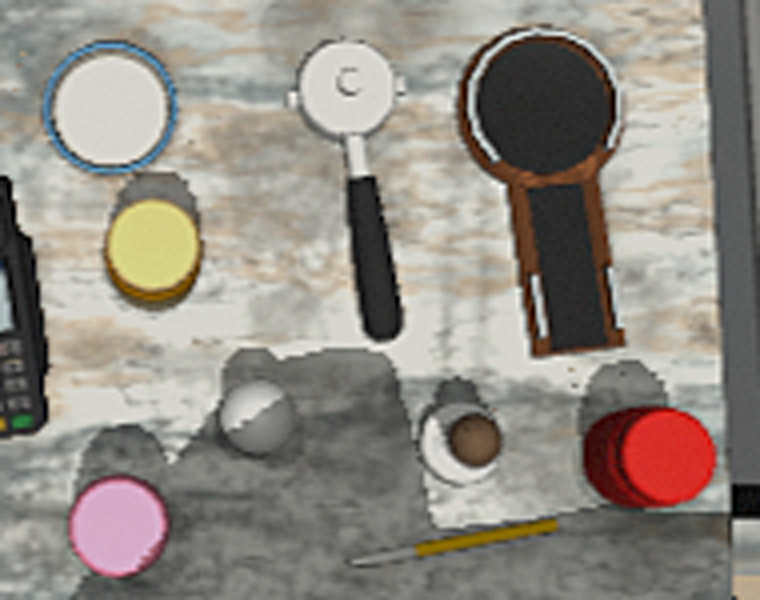

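View pics/t2.png

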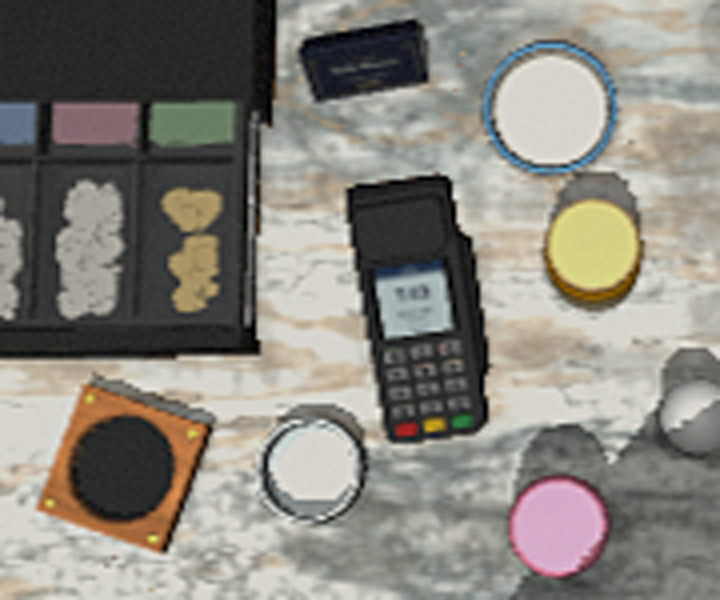

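```bash
python3 - <<'E'
from h import *
c=snap('top');s=snap('side')
def t1(x,y):return 275+(x+.5)/4-.5,155+(y+.5)/4-.5
def t2(x,y):return 165+(x+.5)/4-.5,155+(y+.5)/4-.5
P=dict(dish=(t1(111,107),21),dishL=(t1(44,107),21),dishR=(t1(178,107),21),honey=(t1(153,245),115),honL=(t1(107,245),115),honR=(t1(199,245),115),
spout=(t1(348,82),46),lugL=(t1(289,99),15),lugR=(t1(405,86),15),baskL=(t1(299,90),28),baskR=(t1(396,90),28),neckend=(t1(361,178),18),hend=(t1(383,341),16),
restc=(t1(541,100),10),restL=(t1(459,103),8),restR=(t1(624,98),8),restE1=(t1(533,356),10),restE2=(t1(624,345),10),
shk=(t1(257,418),80),foot=(t1(460,443),30),footL=(t1(420,443),30),knob=(t1(475,440),90),
c1=(t2(92,382),26),c2=(t2(213,414),26),c3=(t2(165,552),26),c4=(t2(38,507),26),rec=(t2(122,468),26),
pot=(t2(314,469),36),potL=(t2(262,469),36),potR=(t2(366,469),36))
for k,((u,v),z) in P.items():
    p=onz(c,u,v,z);print(k,p.round(1),'r%.0f'%np.hypot(*p[:2]),'side',np.round(proj(s,p),1))
E
python3 -c "
import cv2
a=cv2.imread('pics/side0.png');cv2.imwrite('pics/s1.png',cv2.resize(a[140:340,270:430],None,fx=3.7,fy=3,interpolation=cv2.INTER_CUBIC) if 0 else cv2.resize(a[140:290,265:415],None,fx=4,fy=4,interpolation=cv2.INTER_CUBIC))"
```

```text
dish [667.3  57.   21. ] r670 side [288.1 208.2]
dishL [667.6 105.3  21. ] r676 side [282.6 217.8]
dishR [667.1   8.6  21. ] r667 side [293.3 199.2]
honey [554.9  26.9 115. ] r556 side [326.9 184.5]
honL [555.1  57.3 115. ] r558 side [324.1 190.3]
honR [554.7  -3.6 115. ] r555 side [329.6 179. ]
spout [ 679.4 -111.9   46. ] r689 side [301.4 172.3]
lugL [673.8 -72.   15. ] r678 side [299.3 186.5]
lugR [ 683.  -156.5   15. ] r701 side [304.4 172.9]
baskL [677.7 -78.4  28. ] r682 side [298.8 182.1]
baskR [ 677.3 -148.2   28. ] r693 side [305.2 171.3]
neckend [ 614.9 -122.6   18. ] r627 side [320.2 180.7]
hend [ 497.9 -135.8   16. ] r516 side [354.2 185.2]
restc [ 673.1 -256.2   10. ] r720 side [315.  160.7]
restL [ 671.6 -196.6    8. ] r700 side [310.7 169.3]
restR [ 674.7 -317.3    8. ] r746 side [319.  153.2]
restE1 [ 487.  -243.2   10. ] r544 side [363.  170.9]
restE2 [ 494.5 -308.5   10. ] r583 side [364.2 161.6]
shk [442.1 -42.2  80. ] r444 side [367.6 188.1]
foot [ 425.6 -186.    30. ] r464 side [378.1 177.7]
footL [ 425.8 -158.1   30. ] r454 side [376.8 182. ]
knob [ 426.3 -186.4   90. ] r465 side [380.1 162.7]
c1 [471.6 378.3  26. ] r605 side [320.8 305.8]
c2 [448.8 293.1  26. ] r536 side [339.  280.6]
c3 [354.5 323.5  26. ] r480 side [375.  299.6]
c4 [385.7 412.3  26. ] r565 side [354.4 328. ]
rec [412.  355.2  26. ] r544 side [348.2 304.3]
pot [410.3 220.4  36. ] r466 side [360.3 260.5]
potL [410.6 256.2  36. ] r484 side [357.5 270.5]
potR [410.1 184.5  36. ] r450 side [362.9 251. ]
```

View pics/s1.png

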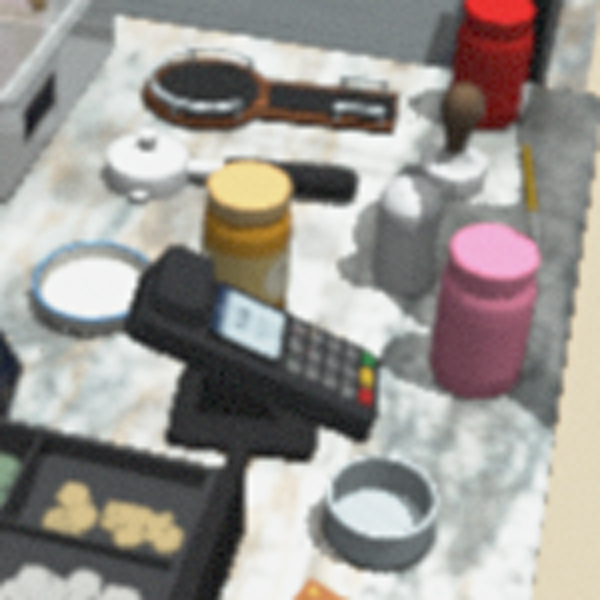

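```bash
python3 - <<'E'
from h import *
c=snap('top');s=snap('side')
def draw(cam,x0,y0,w,h,k):
    im=cv2.resize(cam['pixels'][y0:y0+h,x0:x0+w,::-1],None,fx=k,fy=k,interpolation=cv2.INTER_CUBIC)
    def pl(P,col=(0,255,0)):
        q=np.array([proj(cam,p) for p in P]);q=(q-[x0,y0]+.5)*k-.5
        cv2.polylines(im,[q.round().astype(np.int32)],False,col,1)
    a=np.linspace(0,2*np.pi,60)
    def circ(x,y,z,r,**kw): pl([(x+r*np.cos(t),y+r*np.sin(t),z) for t in a],**kw)
    circ(667.3,57,21,49);circ(410.3,220.4,36,35.5);circ(410.3,220.4,0,35.5,col=(255,0,255));circ(555,27,115,31);circ(555,27,0,34.5,col=(255,0,255))
    circ(426,-186.2,30,29);circ(426,-186.2,0,29,col=(255,0,255));circ(442,-42,0,25,col=(255,0,255));circ(442,-42,75,25)
    circ(673,-256,10,62);circ(412,355.2,26,37)
    return im
A=draw(s,265,140,150,150,4);B=draw(s,290,270,100,80,4)
B=cv2.copyMakeBorder(B,0,600-B.shape[0],0,0,cv2.BORDER_CONSTANT)[:,:200*2]
cv2.imwrite('pics/ov.png',np.hstack([A,B])[:, :800] if 0 else cv2.resize(np.hstack([A,B]),(800,480)))
E
```

```text
(no output)
```

View pics/ov.png

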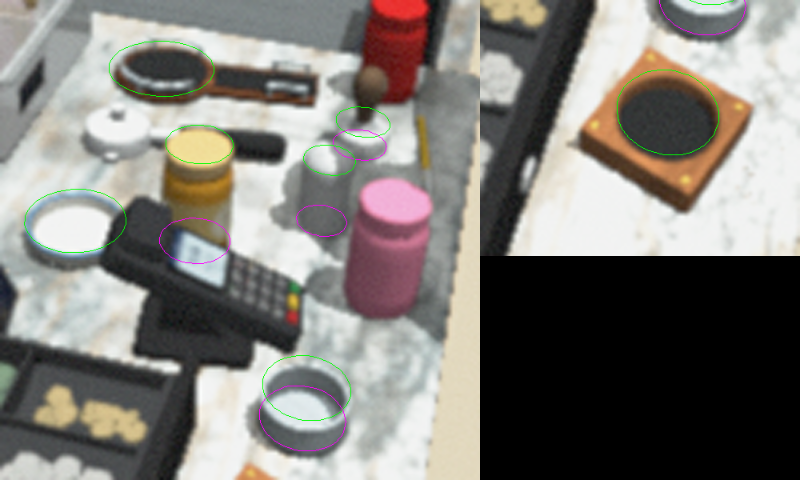

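```bash
python3 -m crank '[[100,[13,18,0],-0.02],[100,[26,37,0],-0.02],[100,[26,37,0],-0.02],[100,[26,37,0],-0.02],[100,[26,37,0],-0.02],[100,[26,37,0],-0.02],[100,[26,37,0],-0.02],[100,[26,37,0],-0.02],[100,[26,37,0],-0.02],[100,[26,37,0],-0.02]]' 40; python3 -m crank '[[100,[26,37,0],-0.02],[100,[26,37,0],-0.02],[100,[26,37,0],-0.02],[100,[26,37,0],-0.02],[100,[26,37,0],-0.02],[100,[12,15,0],-0.008],[100,[0,0,0],0],[100,[0,0,0],0]]'
```

```text
clock: 1.3
position: [414.4, -171.4, 231.5]
tcp_rot: [3.137, 0.168, 0.001]
wrist_force: [0.5, -1.0, 0.0]
finger_gap: 85.7
grip_force: 0.0
clock: 2.1
position: [555.4, 26.8, 231.0]
tcp_rot: [3.142, 0.001, -0.001]
wrist_force: [0.0, 0.2, -0.3]
finger_gap: 85.4
grip_force: 0.0
```

```bash
python3 -m crank '[[100,[0,0,-30],0],[100,[0,0,-40],0],[100,[0,0,-30],0],[100,[0,0,-20],0],[100,[0,0,-15],0],[100,[0,0,-15],0],[100,[0,0,-15],0],[100,[0,0,-10],0],[100,[0,0,0],0]]'; python3 -m crank '[[60,[0,0,0],0],[60,[0,0,0],0],[60,[0,0,0],0],[60,[0,0,0],0],[60,[0,0,0],0],[60,[0,0,0],0],[60,[0,0,0],0],[60,[0,0,0],0]]' 50
```

```text
clock: 3.0
position: [554.9, 26.5, 55.1]
tcp_rot: [3.142, -0.001, -0.003]
wrist_force: [0.1, 0.5, 0.9]
finger_gap: 85.4
grip_force: 0.0
clock: 3.8
position: [556.2, 27.0, 57.5]
tcp_rot: [-3.142, 0.0, -0.003]
wrist_force: [-1.3, 1.7, 6.0]
finger_gap: 65.4
grip_force: 55.6
```

```bash
python3 -m crank '[[60,[0,0,5],0],[60,[0,0,5],0],[60,[0,0,15],0],[60,[0,0,30],0],[60,[0,0,30],0],[60,[0,0,20],0],[60,[0,0,0],0],[60,[0,0,0],0]]'; python3 - <<'E'
from h import *
s=snap('side');c=snap('top');print(np.round(get_obs()['position'],1))
A=cv2.resize(s['pixels'][120:270,255:405,::-1],(400,400));B=cv2.resize(c['pixels'][120:270,235:385,::-1],(400,400))
cv2.imwrite('pics/g1.png',np.hstack([A,B]))
E
```

```text
clock: 4.6
position: [555.4, 26.8, 161.2]
tcp_rot: [3.142, -0.0, 0.0]
wrist_force: [0.4, -0.2, -5.0]
finger_gap: 65.0
grip_force: 57.0
[555.   26.8 160. ]
```

View pics/g1.png

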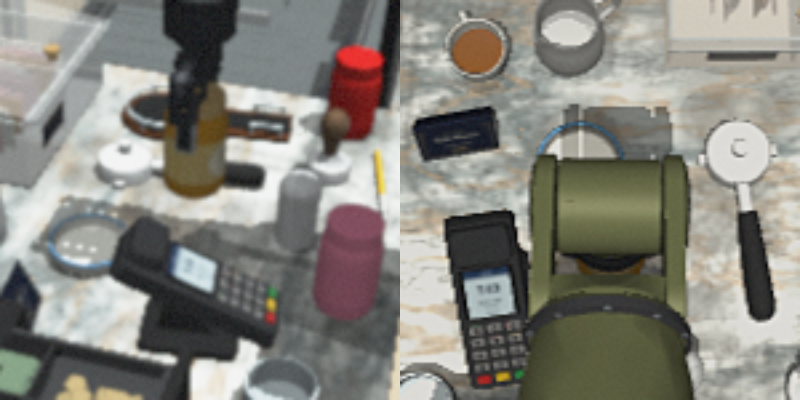

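```bash
python3 - <<'E'
from h import *
s=snap('side')
for z in(98,103):
  for x in(545,555,565):
    q=np.array([proj(s,(x+33*np.cos(t),27+33*np.sin(t),z)) for t in np.linspace(0,6.28,90)])
    q=(q-[255,120])*2.667;print(z,x,'L %.0f R %.0f bottom %.0f'%(q[:,0].min(),q[:,0].max(),q[:,1].max()))
im=s['pixels'];h=cv2.cvtColor(im,cv2.COLOR_RGB2HSV)
m=cv2.inRange(h,(10,70,60),(35,255,255));m[:,:316]=0;m[:,342:]=0;m[:150]=0;m[196:]=0
y,x=np.nonzero(m)
for r in range(170,196): 
    t=x[y==r]; 
    if len(t):print(r,t.min(),t.max(),end='; ')
E
```

```text
98 545 L 170 R 229 bottom 204
98 555 L 161 R 221 bottom 202
98 565 L 153 R 212 bottom 201
103 545 L 170 R 230 bottom 200
103 555 L 161 R 221 bottom 199
103 565 L 153 R 212 bottom 197
170 316 341; 171 316 339; 172 317 338; 173 317 338; 174 317 337; 175 317 336; 176 317 335; 177 318 334; 178 318 333; 179 317 333; 180 317 332; 181 317 332; 182 317 332; 183 317 332; 184 317 333; 185 316 333; 186 316 339; 187 317 338; 188 317 339; 189 318 338; 190 318 337; 191 319 336; 192 321 335; 193 322 332; 194 327 328;
```

```bash
python3 -m crank '[[60,[15,4,0],0],[60,[30,8,0],0],[60,[30,8,0],0],[60,[25,7,0],0],[60,[14.5,4,-10],0],[60,[0,0,-25],0],[60,[0,0,-25],0],[60,[0,0,-15],0],[60,[0,0,-10],0],[60,[0,0,0],0]]'; python3 -m crank '[[60,[0,0,-3],0],[60,[0,0,-3],0],[60,[0,0,-2],0],[60,[0,0,0],0],[60,[0,0,0],0]]'
```

```text
clock: 5.75
position: [669.6, 57.8, 74.9]
tcp_rot: [3.142, -0.0, -0.003]
wrist_force: [1.0, -0.3, -3.6]
finger_gap: 65.0
grip_force: 56.9
clock: 6.25
position: [670.2, 57.9, 68.6]
tcp_rot: [-3.142, 0.0, -0.001]
wrist_force: [-0.3, 0.9, -4.0]
finger_gap: 65.2
grip_force: 57.0
```

```bash
python3 -m crank '[[60,[0,0,-1.5],0],[60,[0,0,-1.5],0],[60,[0,0,0],0],[60,[0,0,0],0]]'; python3 -m crank '[[60,[0,0,-1],0],[60,[0,0,-1],0],[60,[0,0,0],0],[60,[0,0,0],0]]'
```

```text
clock: 6.65
position: [670.1, 57.9, 65.2]
tcp_rot: [-3.142, 0.0, 0.0]
wrist_force: [-0.2, -0.4, -4.2]
finger_gap: 65.1
grip_force: 57.0
clock: 7.05
position: [670.3, 57.9, 63.7]
tcp_rot: [-3.142, 0.0, -0.001]
wrist_force: [-1.3, 0.3, 1.2]
finger_gap: 65.6
grip_force: 57.4
```

Contact at about the expected height. Release and rise.

```bash
python3 -m crank '[[75,[0,0,0],0],[85,[0,0,0],0],[100,[0,0,0],0],[100,[0,0,0],0],[100,[0,0,0],0],[100,[0,0,10],0],[100,[0,0,30],0],[100,[0,0,40],0],[100,[0,0,40],0],[100,[0,0,40],0]]'
python3 -m crank '[[100,[-25,-20,0],0],[100,[-35,-35,0],0],[100,[-35,-35,0],0],[100,[-30,-35,0],0],[100,[0,0,0],0]]'
python3 - <<'E'
from h import *
s=snap('side');c=snap('top');print(np.round(get_obs()['position'],1))
cv2.imwrite('pics/g2.png',np.hstack([cv2.resize(s['pixels'][100:250,245:395,::-1],(400,400)),cv2.resize(c['pixels'][130:280,245:395,::-1],(400,400))]))
E
```

```text
clock: 8.05
position: [669.9, 57.9, 225.9]
tcp_rot: [-3.142, 0.0, -0.001]
wrist_force: [0.3, 0.2, -0.7]
finger_gap: 85.5
grip_force: 0.0
clock: 8.55
position: [542.7, -70.2, 224.7]
tcp_rot: [3.141, -0.006, 0.001]
wrist_force: [0.0, -0.1, 0.7]
finger_gap: 85.4
grip_force: 0.0
[545.1 -67.7 224.5]
```

View pics/g2.png

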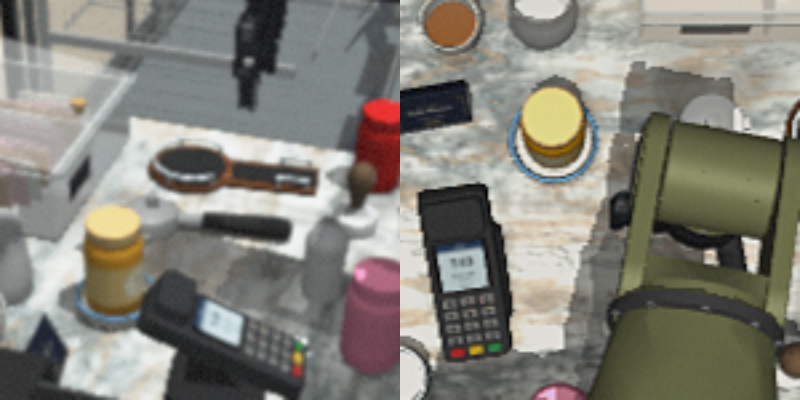

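```bash
python3 -m crank '[[100,[20,-12,0],0.03],[100,[30,-20,0],0.05],[100,[23,-14,0],0.05],[100,[10,-5,-10],0],[100,[0,0,-30],0],[100,[0,0,-40],0],[100,[0,0,-40],0],[100,[0,0,-30],0],[100,[0,0,-20],0],[100,[0,0,0],0]]'
python3 -m crank '[[100,[0,0,-20],0],[100,[0,0,-15],0],[100,[0,0,-6],0],[100,[0,0,-3],0],[100,[0,0,0],0],[100,[0,0,0],0]]'; python3 - <<'E'
from h import *
p=np.array([302.4,172.4]);
c=snap('top');print(onz(c,*p,121).round(1))
s=snap('side')
cv2.imwrite('pics/g3.png',np.hstack([cv2.resize(s['pixels'][120:220,265:365,::-1],(400,400)),cv2.resize(c['pixels'][130:280,305:455,::-1],(400,400))]))
print(get_obs()['position'])
E
```

```text
clock: 9.65
position: [627.4, -116.7, 50.2]
tcp_rot: [-3.133, -0.206, 0.007]
wrist_force: [-0.2, -0.3, -0.2]
finger_gap: 85.4
grip_force: 0.0
clock: 10.25
position: [628.5, -118.2, 10.1]
tcp_rot: [3.135, 0.204, 0.002]
wrist_force: [-0.1, 0.6, 0.8]
finger_gap: 85.4
grip_force: 0.0
[671.4  54.3 121. ]
[ 628.46623364 -118.2497506    10.01293019]
```

View pics/g3.png

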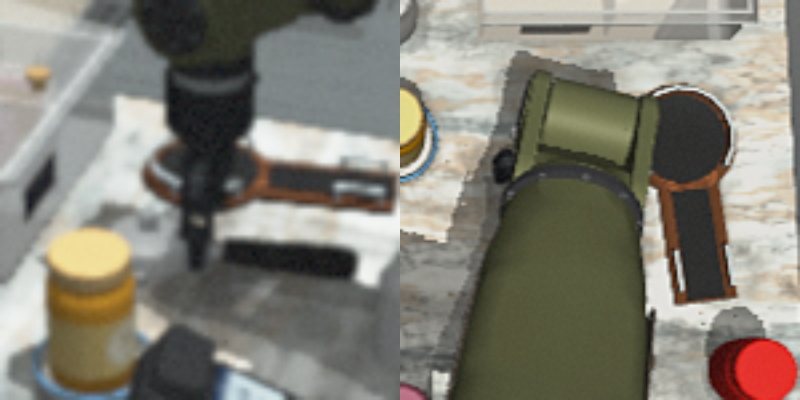

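```bash
python3 -m crank '[[100,[0,0,-3],0],[100,[0,0,-2],0],[70,[0,0,0],0],[40,[0,0,0],0],[10,[0,0,0],0],[5,[0,0,0],0],[5,[0,0,0],0],[5,[0,0,0],0],[5,[0,0,0],0],[5,[0,0,0],0]]' 80;python3 -m crank '[[5,[0,0,0],0],[5,[0,0,0],0],[5,[0,0,0],0],[5,[0,0,0],0]]' 80
```

```text
clock: 11.35
position: [628.2, -118.2, 4.6]
tcp_rot: [3.135, 0.204, 0.001]
wrist_force: [-1.5, -0.3, 5.0]
finger_gap: 11.8
grip_force: 78.2
clock: 11.75
position: [628.3, -118.2, 4.6]
tcp_rot: [3.135, 0.204, 0.001]
wrist_force: [-1.0, -0.4, 4.7]
finger_gap: 12.0
grip_force: 78.2
```

```bash
python3 -m crank '[[5,[0,0,3],0],[5,[0,0,7],0],[5,[0,0,15],0],[5,[0,0,20],0],[5,[0,0,20],0],[5,[0,0,15],0],[5,[0,0,0],0],[5,[0,0,0],0]]'; python3 - <<'E'
from h import *
c=snap('top');s=snap('side');cv2.imwrite('pics/g4.png',cv2.resize(s['pixels'][100:220,255:375,::-1],(400,400)))
im=cv2.imread('pics/top0.png')[150:260,380:445];h=cv2.cvtColor(im,cv2.COLOR_BGR2HSV)
b=(((h[:,:,1]>90)&((h[:,:,0]<20)|(h[:,:,0]>170)))|(h[:,:,2]<70)).astype(np.uint8)
n,l,st,ce=cv2.connectedComponentsWithStats(b);k=1+np.argmax(st[1:,4]);m=(l==k)
print(st[k])
pts=np.argwhere(m)[:,::-1]+[380,150]
W=np.array([onz(c,u,v,9)[:2] for u,v in pts])
print('minmax',W.min(0),W.max(0))
# strip: edges per x
X=[]
for v in range(205,242,3):
    t=pts[pts[:,1]==v][:,0]
    if len(t): X.append(np.r_[onz(c,t.min()-.5,v,9)[:2],onz(c,t.max()+.5,v,9)[:2]])
X=np.array(X);print(X.round(0))
# round part: circle fit on outer contour for x>650
cs,_=cv2.findContours(m.astype(np.uint8),cv2.RETR_EXTERNAL,cv2.CHAIN_APPROX_NONE)
q=max(cs,key=len)[:,0]+[380,150];Q=np.array([onz(c,u,v,9)[:2] for u,v in q]);Q=Q[Q[:,0]>640]
A=np.c_[2*Q,np.ones(len(Q))];x=np.linalg.lstsq(A,(Q**2).sum(1),rcond=None)[0];print('circ',x[:2],np.sqrt(x[2]+x[:2]@x[:2]))
E
```

```text
clock: 12.55
position: [627.9, -118.1, 84.1]
tcp_rot: [-3.135, -0.204, 0.0]
wrist_force: [0.6, 0.4, -6.1]
finger_gap: 12.1
grip_force: 78.1
[   9   13   42   81 2054]
minmax [ 488.77816144 -309.69862102] [ 723.26640529 -195.24824819]
[[ 599. -232.  598. -296.]
 [ 590. -232.  589. -298.]
 [ 581. -231.  581. -301.]
 [ 572. -234.  572. -300.]
 [ 564. -234.  563. -300.]
 [ 555. -236.  555. -303.]
 [ 546. -236.  546. -299.]
 [ 538. -238.  537. -299.]
 [ 529. -238.  529. -301.]
 [ 520. -241.  520. -301.]
 [ 512. -240.  511. -303.]
 [ 503. -243.  503. -309.]
 [ 495. -243.  494. -308.]]
circ [ 670.00123317 -254.58371143] 53.19273059502055
```

View pics/g4.png

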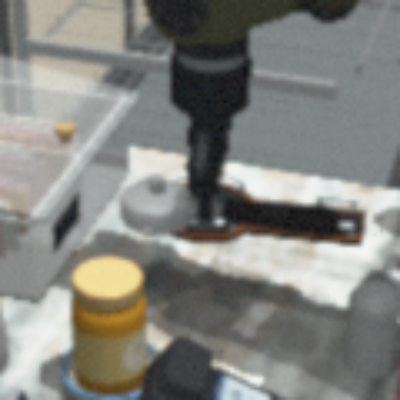

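```bash
python3 -m crank '[[5,[-1,-10,0],-0.004],[5,[-1,-20,0],-0.004],[5,[-2,-30,0],-0.004],[5,[-2,-35,0],-0.004],[5,[-2,-30,0],0],[5,[-2,-17.5,0],0],[5,[0,0,-15],0],[5,[0,0,-15],0],[5,[0,0,-10],0],[5,[0,0,0],0]]'
python3 - <<'E'
from h import *
c=snap('top');s=snap('side');cv2.imwrite('pics/g5.png',np.hstack([cv2.resize(s['pixels'][110:210,265:365,::-1],(400,400)),cv2.resize(c['pixels'][130:280,305:455,::-1],(400,400))]))
print(get_obs()['position'])
E
```

```text
clock: 13.65
position: [617.3, -259.2, 41.7]
tcp_rot: [-3.134, -0.18, 0.005]
wrist_force: [-0.2, 0.7, -4.4]
finger_gap: 12.0
grip_force: 78.4
[ 618.33874116 -259.93565983   44.16447295]
```

View pics/g5.png

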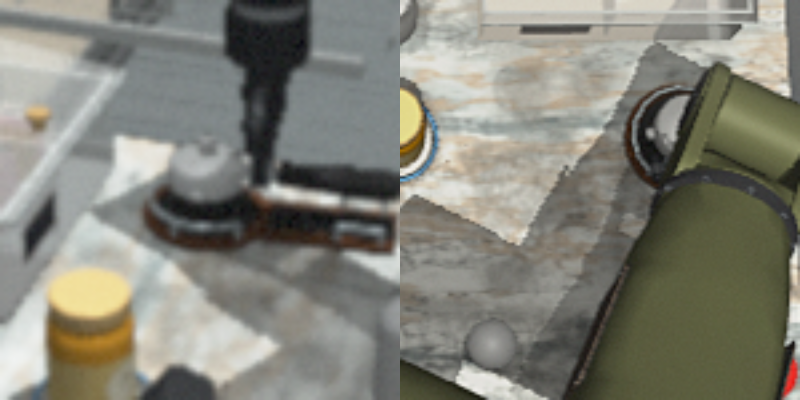

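```bash
python3 -m crank '[[5,[0,-0.5,-8],0],[5,[0,0,-7],0],[5,[0,0,-5],0],[5,[0,0,-4],0],[5,[0,0,-2],0],[5,[0,0,0],0],[5,[0,0,0],0]]';python3 -m crank '[[5,[0,0,-1],0],[5,[0,0,-1],0],[5,[0,0,0],0],[5,[0,0,0],0]]'
```

```text
clock: 14.45
position: [618.2, -261.2, 18.5]
tcp_rot: [3.136, 0.179, 0.0]
wrist_force: [0.4, -0.0, -5.0]
finger_gap: 11.7
grip_force: 78.4
clock: 14.85
position: [618.1, -261.1, 16.3]
tcp_rot: [3.137, 0.179, 0.0]
wrist_force: [0.1, -0.4, -4.5]
finger_gap: 12.1
grip_force: 78.4
```

```bash
python3 -m crank '[[5,[0,0,-1],0],[5,[0,0,-0.7],0],[5,[0,0,0],0],[5,[0,0,0],0]]'
```

```text
clock: 15.25
position: [618.1, -261.2, 14.7]
tcp_rot: [3.136, 0.179, 0.0]
wrist_force: [-1.5, 1.2, -2.4]
finger_gap: 12.0
grip_force: 78.8
```

```bash
python3 -m crank '[[5,[0,0,-0.7],0],[15,[0,0,0],0],[25,[0,0,0],0],[40,[0,0,0],0],[50,[0,0,0],0],[50,[0,0,0],0],[50,[0,0,10],0],[60,[0,0,30],0],[60,[0,0,40],0],[60,[0,0,40],0]]'
python3 -m crank '[[100,[0,0,40],0],[100,[-40,20,20],0],[100,[-40,20,0],0],[100,[-35,30,0],0],[100,[-30,40,0],0],[100,[-20,35,0],0],[100,[-10,35,0],0],[100,[0,35,0],0],[100,[0,0,0],0]]'
python3 - <<'E'
from h import *
c=snap('top');s=snap('side');cv2.imwrite('pics/g6.png',np.hstack([cv2.resize(s['pixels'][110:210,265:365,::-1],(400,400)),cv2.resize(c['pixels'][150:270,345:465,::-1],(400,400))]))
print(get_obs()['position'])
E
```

```text
clock: 16.25
position: [618.0, -261.0, 135.9]
tcp_rot: [-3.136, -0.179, 0.0]
wrist_force: [0.7, -0.1, 0.4]
finger_gap: 51.1
grip_force: 0.0
clock: 17.15
position: [442.9, -43.4, 195.0]
tcp_rot: [-3.136, -0.183, -0.003]
wrist_force: [0.2, -1.1, 0.3]
finger_gap: 85.9
grip_force: 0.0
[443.28133709 -45.83885544 194.65508898]
```

View pics/g6.png

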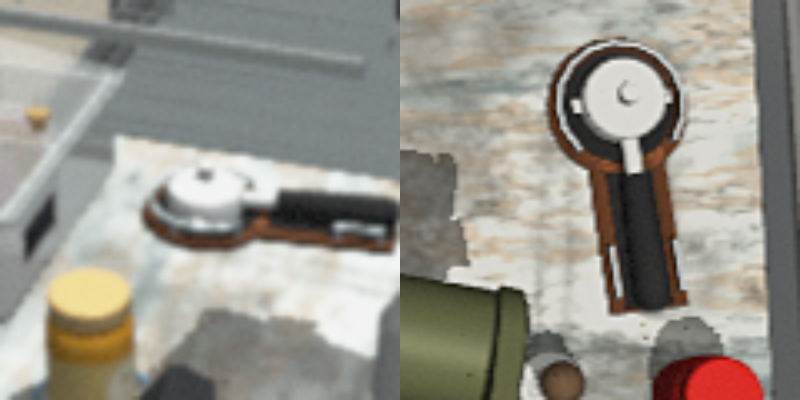

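```bash
python3 -m crank '[[100,[-1,3.5,0],0.14],[100,[0,0,0],0.14],[100,[0,0,0],0.14],[100,[0,0,0],0.14],[100,[0,0,0],0.14],[100,[0,0,0],0.14],[100,[0,0,0],0.14],[100,[0,0,0],0.14],[100,[0,0,0],0.14],[100,[0,0,0],0.14]]'
python3 -m crank '[[100,[0,0,0],0.05],[100,[0,0,-20],0],[100,[0,0,-30],0],[100,[0,0,-20],0],[100,[0,0,0],0],[100,[0,0,0],0]]'
python3 - <<'E'
from h import *
c=snap('top');print(onz(c,413.1,178.2,56))
print(onz(c,304.3,286,115))
s=snap('side');cv2.imwrite('pics/g7.png',cv2.resize(s['pixels'][130:250,310:430,::-1],(480,480)))
print(get_obs()['position'])
E
```

```text
clock: 18.25
position: [442.3, -43.7, 194.1]
tcp_rot: [2.279, 2.162, 0.0]
wrist_force: [1.1, -0.0, -0.0]
finger_gap: 85.2
grip_force: 0.0
clock: 18.85
position: [442.5, -43.3, 124.6]
tcp_rot: [2.23, 2.213, 0.0]
wrist_force: [-0.2, -0.4, 0.5]
finger_gap: 85.0
grip_force: 0.0
[ 667.68483318 -255.72511853   56.        ]
[372.58862433  49.88817261 115.        ]
[442.8081911  -43.12483458 125.16248839]
```

View pics/g7.png

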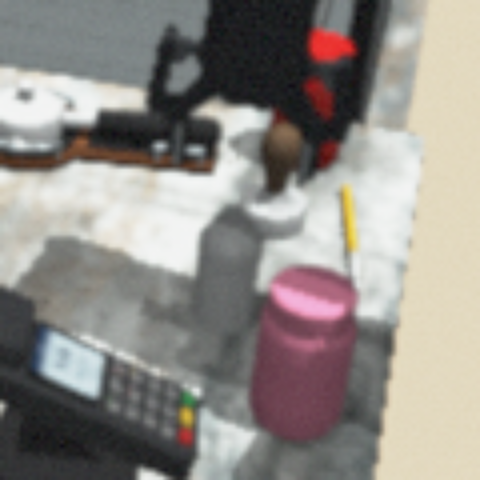

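```bash
python3 -m crank '[[100,[0,1,-20],0],[100,[0,0,-25],0],[100,[0,0,-20],0],[100,[0,0,-12],0],[100,[0,0,-6],0],[100,[0,0,0],0]]'
python3 -m crank '[[80,[0,0,0],0],[60,[0,0,0],0],[40,[0,0,0],0],[40,[0,0,0],0],[40,[0,0,0],0],[40,[0,0,0],0],[40,[0,0,0],0]]' 30
```

```text
clock: 19.55
position: [442.3, -41.7, 41.0]
tcp_rot: [-2.229, -2.214, -0.0]
wrist_force: [-0.1, 1.5, 0.4]
finger_gap: 85.2
grip_force: 0.0
clock: 20.25
position: [442.5, -41.7, 41.7]
tcp_rot: [2.228, 2.213, 0.001]
wrist_force: [-3.3, 0.0, 7.9]
finger_gap: 49.1
grip_force: 29.8
```

```bash
python3 -m crank '[[40,[0,0,4],0],[40,[0,0,8],0],[40,[0,0,20],0],[40,[0,0,35],0],[40,[0,0,40],0],[40,[0,0,30],0],[40,[0,0,10],0],[40,[0,0,0],0]]'
python3 -m crank '[[40,[-2,12,0],0],[40,[-4,25,0],0],[40,[-4,35,0],0],[40,[-4,40,0],0],[40,[-4,40,0],0],[40,[-4,40,0],0],[40,[-4,35,0],0],[40,[-4,24,0],0],[40,[-2,11,0],0],[40,[0,0,0],0]]'
python3 -m crank '[[40,[0,0,-20],0],[40,[0,0,-30],0],[40,[0,0,-25],0],[40,[0,0,-10],0],[40,[0,0,-5],0],[40,[0,0,0],0],[40,[0,0,0],0]]'
python3 - <<'E'
from h import *
c=snap('top');s=snap('side');cv2.imwrite('pics/g8.png',cv2.resize(s['pixels'][200:300,310:410,::-1],(500,500)))
print(get_obs()['position'])
E
```

```text
clock: 21.05
position: [442.4, -41.7, 188.9]
tcp_rot: [2.228, 2.212, 0.002]
wrist_force: [-0.4, -0.6, -1.9]
finger_gap: 48.9
grip_force: 31.5
clock: 22.05
position: [409.2, 221.2, 186.7]
tcp_rot: [-2.227, -2.215, 0.003]
wrist_force: [1.1, -0.6, -2.0]
finger_gap: 48.7
grip_force: 31.5
clock: 22.75
position: [410.6, 220.4, 98.8]
tcp_rot: [2.229, 2.213, 0.002]
wrist_force: [-0.9, 0.1, -1.4]
finger_gap: 48.9
grip_force: 31.5
[410.54199275 220.48756319  98.75825221]
```

View pics/g8.png

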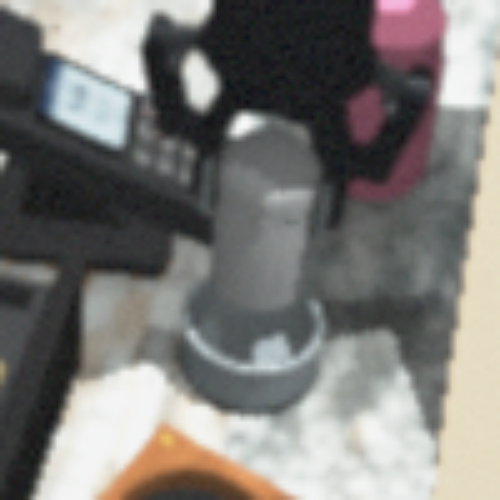

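```bash
python3 - <<'E'
from h import *
s=snap('side')
def ext(x,y,z,r):
    q=np.array([proj(s,(x+r*np.cos(t),y+r*np.sin(t),z)) for t in np.linspace(0,6.28,90)])
    q=(q-[310,200]+.5)*5;return np.r_[q.min(0),q.max(0)].round(0)
print('shaker bottom',ext(410.5,220.4,57,25));print('rim out',ext(410.3,220.4,36,35.5),'base',ext(410.3,220.4,0,35.5))
print('y+5 rim',ext(410.3,225.4,36,35.5))
E
```

```text
shaker bottom [208. 241. 307. 313.]
rim out [185. 256. 323. 357.] base [180. 303. 315. 405.]
y+5 rim [183. 262. 321. 364.]
```

```bash
python3 -m crank '[[40,[-0.5,3,0],0],[40,[0,0,-8],0],[40,[0,0,-8],0],[40,[0,0,-5],0],[40,[0,0,0],0],[40,[0,0,0],0]]'
python3 -m crank '[[40,[0,0,-8],0],[40,[0,0,-8],0],[40,[0,0,-6],0],[40,[0,0,-4],0],[40,[0,0,0],0],[40,[0,0,0],0]]'
python3 -m crank '[[40,[0,0,-2],0],[40,[0,0,-1.5],0],[40,[0,0,-1],0],[40,[0,0,0],0],[40,[0,0,0],0]]'
```

```text
clock: 23.5
position: [409.6, 223.3, 76.7]
tcp_rot: [-2.229, -2.213, 0.001]
wrist_force: [-0.1, -0.4, -1.4]
finger_gap: 48.8
grip_force: 31.5
clock: 24.1
position: [409.7, 223.4, 50.9]
tcp_rot: [-2.229, -2.214, 0.0]
wrist_force: [-0.0, 0.6, -1.1]
finger_gap: 49.3
grip_force: 31.5
clock: 24.6
position: [409.6, 223.4, 46.4]
tcp_rot: [-2.229, -2.214, 0.0]
wrist_force: [-0.4, -0.6, -0.7]
finger_gap: 48.9
grip_force: 31.5
```

```bash
python3 -m crank '[[40,[0,0,-0.8],0],[40,[0,0,0],0],[55,[0,0,0],0],[65,[0,0,0],0],[75,[0,0,0],0],[75,[0,0,0],0],[75,[0,0,10],0],[75,[0,0,30],0],[75,[0,0,40],0],[75,[0,0,40],0]]'
python3 -m crank '[[75,[1,-15,20],0],[75,[1,-35,10],0],[75,[2,-45,0],0],[75,[2,-45,0],0],[75,[2,-45,0],0],[75,[2,-45,0],0],[75,[2,-45,0],0],[75,[2,-45,0],0],[75,[2,-45,0],0],[75,[0.4,-44.4,0],0]]'
python3 -m crank '[[75,[0,0,0],0],[75,[0,0,-30],0],[75,[0,0,-20],0],[75,[0,0,-15],0],[75,[0,0,0],0],[75,[0,0,0],0]]'
python3 - <<'E'
from h import *
c=snap('top');s=snap('side');cv2.imwrite('pics/g9.png',np.hstack([cv2.resize(s['pixels'][200:300,310:410,::-1],(400,400)),cv2.resize(s['pixels'][110:210,330:430,::-1],(400,400))]))
print(get_obs()['position'])
E
```

```text
clock: 25.6
position: [409.3, 223.2, 167.6]
tcp_rot: [-2.229, -2.214, 0.0]
wrist_force: [-0.5, 0.6, 0.2]
finger_gap: 64.2
grip_force: 0.0
clock: 26.6
position: [425.7, -188.0, 196.5]
tcp_rot: [2.229, 2.213, 0.001]
wrist_force: [0.8, 0.3, -0.0]
finger_gap: 64.4
grip_force: 0.0
clock: 27.2
position: [426.2, -185.8, 131.4]
tcp_rot: [2.229, 2.214, 0.0]
wrist_force: [0.1, -0.1, 0.2]
finger_gap: 64.2
grip_force: 0.0
[ 426.47394164 -186.05518485  131.77203004]
```

View pics/g9.png

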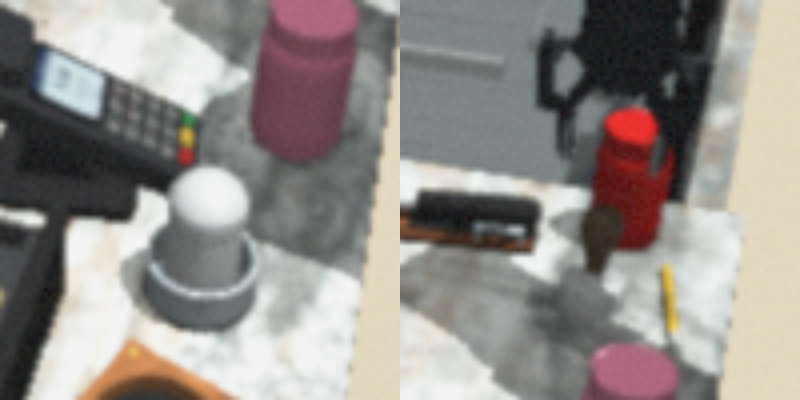

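I have now viewed 15 pictures, one over the limit of 14. I'll view no more and finish on numbers alone.

```bash
python3 -m crank '[[75,[0,0,-25],0],[75,[0,0,-25],0],[75,[0,0,-17],0],[75,[0,0,-10],0],[75,[0,0,-5],0],[75,[0,0,0],0]]'
python3 -m crank '[[50,[0,0,0],0],[30,[0,0,0],0],[15,[0,0,0],0],[15,[0,0,0],0],[15,[0,0,0],0],[15,[0,0,0],0],[15,[0,0,0],0]]' 60
python3 -m crank '[[15,[0,0,4],0],[15,[0,0,8],0],[15,[0,0,20],0],[15,[0,0,30],0],[15,[0,0,30],0],[15,[0,0,30],0],[15,[0,0,15],0],[15,[0,0,0],0],[15,[0,0,0],0]]'
```

```text
clock: 27.9
position: [426.2, -186.1, 48.8]
tcp_rot: [2.229, 2.214, 0.0]
wrist_force: [-0.3, 1.1, 0.2]
finger_gap: 64.4
grip_force: 0.0
clock: 28.6
position: [426.5, -186.3, 49.6]
tcp_rot: [2.228, 2.213, 0.001]
wrist_force: [-1.8, 0.9, 7.2]
finger_gap: 33.9
grip_force: 58.9
clock: 29.5
position: [425.7, -185.9, 185.2]
tcp_rot: [-2.229, -2.213, 0.0]
wrist_force: [-0.5, -0.4, -4.9]
finger_gap: 34.0
grip_force: 60.4
```

```bash
python3 - <<'E'
from h import *
# recess: dark ellipse in both start pictures; rim circle at z=26
c=snap('top');s=snap('side')
for f,cam,(x0,y0,x1,y1) in(('top0',c,(170,248,222,296)),('side0',s,(318,285,380,335))):
    im=cv2.imread(f'pics/{f}.png')[y0:y1,x0:x1];h=cv2.cvtColor(im,cv2.COLOR_BGR2HSV)
    b=(h[:,:,2]<75).astype(np.uint8);o=((h[:,:,1]>110)&(h[:,:,0]<22)).astype(np.uint8)|b
    n,l,st,ce=cv2.connectedComponentsWithStats(b);k=1+np.argmax(st[1:,4])
    u,v=ce[k]+[x0,y0];print(f,'recess',(u,v),st[k],onz(cam,u,v,10).round(1),onz(cam,u,v,26).round(1))
    n,l,st,ce=cv2.connectedComponentsWithStats(o);k=1+np.argmax(st[1:,4]);u,v=ce[k]+[x0,y0];print(' block',st[k],onz(cam,u,v,24).round(1))
E
```

```text
top0 recess (np.float64(195.10654205607477), np.float64(271.7102803738318)) [ 13  11  26  26 535] [411.9 359.3  10. ] [411.7 355.2  26. ]
 block [   5    3   43   42 1132] [411.5 353.6  24. ]
side0 recess (np.float64(348.35907335907336), np.float64(307.9555984555985)) [ 16  12  30  23 518] [410.8 353.3  10. ] [409.4 365.1  26. ]
 block [   4    1   53   49 1457] [410.4 368.6  24. ]
```

```bash
python3 -m crank '[[15,[0,12,0],0],[15,[-1,30,0],0],[15,[-1,45,0],0],[15,[-1,45,0],0],[15,[-1,45,0],0],[15,[-1,45,0],0],[15,[-1,45,0],0],[15,[-1,45,0],0],[15,[-1,45,0],0],[15,[-1,45,0],0]]'
python3 -m crank '[[15,[-1,45,0],0],[15,[-1,45,0],0],[15,[-2,30,0],0],[15,[-2,20,0],0],[15,[-0.5,0,-20],0],[15,[0,0,-30],0],[15,[0,0,-25],0],[15,[0,0,-10],0],[15,[0,0,0],0],[15,[0,0,0],0]]'
python3 - <<'E'
from h import *
c=snap('top');s=snap('side');print(get_obs()['position'])
# steel foot bottom above recess, side view: compare columns and bottom row
q=np.array([proj(s,(411.5+29*np.cos(t),356+29*np.sin(t),50)) for t in np.linspace(0,6.28,90)]);print('foot pred',q.min(0).round(1),q.max(0).round(1))
q=np.array([proj(s,(411.5+37*np.cos(t),356+37*np.sin(t),26)) for t in np.linspace(0,6.28,90)]);print('rim pred',q.min(0).round(1),q.max(0).round(1))
h=cv2.cvtColor(s['pixels'],cv2.COLOR_RGB2HSV)
for r in range(280,324,3): print(r,' '.join('%d/%d'%(h[r,x,2],h[r,x,1]) for x in range(326,376,3)))
E
```

```text
clock: 30.6
position: [415.8, 218.2, 185.0]
tcp_rot: [-2.229, -2.214, 0.001]
wrist_force: [0.8, -1.0, -3.6]
finger_gap: 33.6
grip_force: 60.4
clock: 31.6
position: [410.7, 356.3, 101.5]
tcp_rot: [2.229, 2.214, 0.001]
wrist_force: [0.7, -0.2, -4.7]
finger_gap: 33.5
grip_force: 60.5
[410.93544566 356.40752416 101.90203097]
foot pred [336.4 287.9] [361.9 308.8]
rim pred [332.4 291.7] [364.3 318.4]
280 149/17 160/11 172/9 163/9 89/6 88/23 69/37 59/65 67/84 60/89 57/98 59/9 66/23 48/16 62/8 109/12 120/4
283 147/10 148/7 159/8 157/13 174/6 88/12 106/14 52/78 59/91 57/89 59/82 73/14 57/22 59/26 98/5 130/12 122/8
286 156/5 170/9 166/9 165/14 172/6 90/6 93/5 58/26 55/88 57/54 167/6 84/12 56/27 113/9 109/7 134/6 141/9
289 164/3 177/3 161/11 168/6 133/4 99/8 92/6 69/30 52/59 52/64 97/13 91/8 135/6 114/7 117/9 131/6 154/8
292 163/8 166/8 140/24 139/39 115/2 125/4 120/4 122/6 106/2 100/8 100/5 98/8 200/6 160/5 209/9 231/4 245/1
295 165/8 157/24 132/50 91/140 105/5 156/5 158/6 218/7 214/5 215/6 106/10 107/10 217/4 227/4 227/4 217/5 212/7
298 166/6 127/40 100/128 78/131 96/5 194/8 232/2 236/2 240/2
[... 308 characters left out ...]
131 36/42 32/32 26/49 77/7 113/9 132/8 135/8 110/9 54/19 42/67 134/137 163/147 181/142 152/34
310 224/142 224/140 183/144 30/68 24/21 25/31 26/20 29/26 32/40 39/26 47/22 41/19 27/57 137/149 162/139 112/139 222/6
313 154/139 215/145 219/141 130/135 35/29 35/36 26/10 29/18 30/17 35/29 46/28 48/16 66/89 167/144 124/140 181/20 234/3
316 80/140 94/133 187/143 218/145 136/139 29/26 27/85 26/29 40/19 43/18 44/41 58/70 164/145 162/139 123/75 236/3 236/3
319 105/46 83/138 83/111 123/137 224/142 205/142 114/116 79/74 64/40 89/86 123/120 165/147 179/145 111/126 200/5 237/4 211/8
322 247/1 174/7 87/108 87/132 94/127 167/144 199/145 188/142 172/145 181/138 166/141 182/143 123/141 189/12 229/6 239/2 229/4
```

```bash
python3 -m crank '[[15,[0.5,1.5,-8],0],[15,[0,0,-10],0],[15,[0,0,-10],0],[15,[0,0,-7],0],[15,[0,0,-3],0],[15,[0,0,0],0],[15,[0,0,0],0]]'
python3 -m crank '[[15,[0,0,-1.5],0],[15,[0,0,-1],0],[15,[0,0,0],0],[15,[0,0,0],0]]'
```

```text
clock: 32.4
position: [411.2, 357.5, 62.8]
tcp_rot: [2.229, 2.214, 0.001]
wrist_force: [1.2, -0.1, -3.5]
finger_gap: 33.6
grip_force: 60.4
clock: 32.8
position: [411.1, 357.5, 60.1]
tcp_rot: [2.229, 2.214, 0.0]
wrist_force: [-0.1, 0.3, -2.8]
finger_gap: 33.9
grip_force: 60.5
```

```bash
python3 -m crank '[[15,[0,0,-0.8],0],[15,[0,0,0],0],[15,[0,0,0],0]]'
python3 -m crank '[[30,[0,0,0],0],[45,[0,0,0],0],[60,[0,0,0],0],[60,[0,0,0],0],[60,[0,0,10],0],[60,[0,0,30],0],[60,[0,0,40],0],[60,[0,0,40],0]]'
python3 -m crank '[[60,[-20,-40,20],0],[60,[-20,-45,0],0],[60,[0,-45,0],0],[60,[0,-45,0],0],[60,[0,-45,0],0],[60,[0,-45,0],0],[60,[0,-45,0],0],[60,[0,-45,0],0],[60,[0,-40,0],0],[60,[0,0,0],0]]'
python3 - <<'E'
from h import *
c=snap('top','end_top.png');s=snap('side','end_side.png')
H=lambda m:cv2.cvtColor(m['pixels'],cv2.COLOR_RGB2HSV)
def blob(cam,box,f,z,name):
    x0,y0,x1,y1=box;h=H(cam)[y0:y1,x0:x1].astype(int);b=f(h).astype(np.uint8)
    n,l,st,ce=cv2.connectedComponentsWithStats(b)
    if n<2:print(name,'none');return
    k=1+np.argmax(st[1:,4]);u,v=ce[k]+[x0,y0];print(name,(u.round(1),v.round(1)),st[k],onz(cam,u,v,z).round(1))
blob(c,(280,150,330,200),lambda h:(h[...,0]>22)&(h[...,0]<35)&(h[...,1]>80)&(h[...,2]>150),121,'lid top')
blob(c,(170,248,222,296),lambda h:(h[...,1]<40)&(h[...,2]>110),40,'tamper foot top')
blob(c,(170,248,222,296),lambda h:(h[...,1]>45)&(h[...,1]<125)&(h[...,2]<150)&(h[...,2]>50),98,'knob top')
blob(c,(225,250,265,295),lambda h:(h[...,1]<40)&(h[...,2]>60),60,'shaker/pot')
print(proj(s,(412,357,100)),proj(s,(412,357,40)))
h=H(s)
for r in range(274,320,4): print(r,' '.join('%d/%d'%(h[r,x,2],h[r,x,1]) for x in range(329,373,3)))
E
```

```text
clock: 33.1
position: [411.2, 357.7, 59.7]
tcp_rot: [2.229, 2.214, 0.001]
wrist_force: [-2.2, 0.8, 2.6]
finger_gap: 34.0
grip_force: 60.9
clock: 33.9
position: [410.8, 357.3, 181.3]
tcp_rot: [2.229, 2.214, -0.0]
wrist_force: [0.4, 0.7, 0.8]
finger_gap: 51.2
grip_force: 0.0
clock: 34.9
position: [370.9, -41.0, 200.1]
tcp_rot: [2.234, 2.207, 0.0]
wrist_force: [-0.0, 1.5, -1.4]
finger_gap: 51.4
grip_force: 0.0
lid top (np.float64(301.4), np.float64(173.1)) [ 11  13  22  21 356] [669.6  57.  121. ]
tamper foot top (np.float64(196.1), np.float64(274.1)) [   0    0   52   48 1111] [405.2 348.8  40. ]
knob top (np.float64(188.1), np.float64(271.8)) [ 12  18  14  13 125] [411.  355.3  98. ]
shaker/pot (np.float64(243.8), np.float64(273.4)) [   0    0   40   45 1592] [406.  214.9  60. ]
(np.float64(350.5134050836842), np.float64(283.9452853833799)) (np.float64(348.47213997070315), np.float64(301.07805840988414))
274 226/19 241/2 242/1 243/1 237/3 125/14 79/16 89/11 92/22 124/16 164/14 159/14 164/17 127/16 115/22
278 233/12 241/2 242/2 243/1 242/1 219/15 149/21 82/12 92/22 96/19 100/18 111/18 
[... 361 characters left out ...]
136 85/42 56/87 69/89 79/100 97/105 227/91 236/2 241/2 243/1 242/0
298 219/38 206/145 121/137 111/48 154/8 138/13 52/74 52/88 69/37 227/6 156/90 209/143 200/124 232/7 240/2
302 203/149 125/137 55/51 155/3 151/7 99/5 55/56 50/82 141/4 211/7 236/4 98/125 176/142 194/143 222/145
306 205/148 134/139 52/10 152/7 162/5 142/5 154/7 195/4 200/6 222/3 245/2 85/3 168/149 187/145 194/145
310 215/142 186/148 45/34 134/8 242/1 243/1 237/2 240/2 242/2 243/0 224/2 46/11 170/149 195/144 109/140
314 179/144 207/148 163/141 91/8 116/9 155/3 217/5 225/2 214/5 177/4 123/6 109/126 200/144 111/136 219/3
318 76/141 82/128 171/143 218/149 159/117 114/7 132/14 135/11 140/9 115/20 163/142 201/146 121/148 188/11 243/1
```

```bash
python3 -c "
from plant import *
print(close_job())"
```

```text
the job is handed in; nothing more can be done
None
```

I set all four tools in their holders and handed the job in at about 35 s of the 128 s; the final checks put each one in its holder (the shaker by eye only), but no verdict came back, and I viewed 15 pictures against the limit of 14.

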